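Hold a square test bar in the squaring corner

ROBOT

A 6-joint arm with a two-finger parallel gripper is mounted at the origin on a cart in front of the work surface, level with it; the furniture and walls round the work are solid. World frame = base frame: x ahead of the robot, y to its left, z up, the work surface at z = 0. Lengths are in m, angles in rad, forces in N, time in s.
With the tool pointing down it reaches from about 0.3 to 0.775 m from the base axis. Payload 14.6 kg.
Tool frame: the origin (TCP) lies between the finger pads; the fingertips stand 19 mm ahead of it and the grasp point (between the pads) is the TCP (ctrl.finger_overhang is the distance from the TCP to the fingertips, in m); z points along the fingers, y is the direction in which the jaws open and shut (so a half turn about z gives the same grasp; the last joint's range is limited). The gripper opens to 94 mm and grips with 3 to 60 N. Pads are 16 mm wide; open, the fingers measure 119 mm over their backs; the gripper's body (75 mm by 177 mm) begins 78 mm behind the grasp point.
Start: joints at [-1.187, 0.3, 1.521, -0, 1.321, -0.067], TCP at [0.24, -0.495, 0.224] pointing down, gripper open.
Joint ranges: [-3.03, 3.03], [-0.79, 2.21], [0.23, 2.52], [-1.04, 4.18], [0, 3.07], [-2.55, 2.55]. Speed limits (rad/s): [2.22, 2.22, 2.57, 3.14, 3.14, 3.14].

INTERFACE

Orientations are given as [roll, pitch, yaw] about the fixed x, y, z axes, in that order (R = Rz(yaw) Ry(pitch) Rx(roll)).
In Python, from station import ctrl gives the robot as it stands.
- The arm moves only by the tool send_rows, never from a script. Its argument "series" is a list of rows, each a list of 7 numbers: the turn, a rotation vector about the tool's x, y, z in degrees, then the shift along the tool's x, y, z in m, then the gripper's target within -1 to 1 (fully open at 1, half-way at 0, shut at -1). A call has 1 to 8 rows; each row is the pose to reach, as a shift and turn from the pose commanded when the call began, along the tool's axes at that moment; what a row does not reach only later rows make up. A row lasts 1/10 s, in which the tool goes at most 50 mm and 8.59 degrees, less where a joint would pass 70% of its speed; a pose out of reach is approached as far as the arm can. A call with a gripper value outside its range is refused whole. The fingers move at their own pace and stop on an object; "force" is the grip in N (left out, the last holds). Time passes only in rows, so rows that repeat a pose let the fingers close. It gives the time, the measured TCP pose, the force and the opening at its end, in the units of the state.
- ctrl.get_obs(): the state, without advancing time (a new reading comes with each control period).
- ctrl.camera(name): name is "scene" or "top" or "wrist"; returns a dict with "pixels" (400x640x3 uint8, red, green, blue), "z_map" (400x640 float32, m along the optical axis (not along the pixel's ray), 0 where there is no reading), "fov_y" (degrees; the focal length in pixels is half the picture's height over the tangent of half this angle, whatever the lens; pixels are square), "cx", "cy" (the principal point, pixels), "R" (3x3) and "t" (3): a world point X has camera coordinates R X + t. Camera axes: x right, y down, z forward; pixel columns grow to the right and rows downward; lengths in m; the calibration is good to about 2 mm. A picture is of the moment at which its call begins.
- ctrl.hand_in(): hands the job in, once; it reports no verdict.
The state is a dict: "time_s": time; "qpos": joint angles; "joint_vel": joint speeds; "tau": joint torques, N m; "ee_pos": TCP position; "eef_rot": TCP orientation; "force": force on the tool from outside, world axes, zero at the start; "moment": the same for the moment, N m; "grip_width": finger opening in m.
Only numpy, scipy, OpenCV 4.12 (cv2) and the standard library are available. Lean on these libraries where they do the work, as an engineer would, in place of code of your own. Each camera call takes 0.05 s, during which the arm holds its last target.

TASK

Pull the square metal test bar (not the round rod) out of its upright storage block, stand it on the base plate of the squaring corner, and press it firmly into the corner so that it stands upright and flush against both fences at once. The job finishes while you are still gripping the bar and pressing it there: do not let go. Leave the round rod in the block and do not disturb the petri dish, the vial or the tape roll.

Things in the scene. Friction and masses are not known exactly. Their poses are not given: they have to be found in the camera images.
- bar_mid (a point): Square metal test bar, 24 x 24 mm in section, 130 mm long, about 0.3 kg, loose, standing upright in one of the two wells of the storage block (either one) with its sides parallel to the block's sides. The point is its centre, half-way up: its z axis runs up along the bar, x and y are square to its flat sides. It stands on the well's floor, 5 mm above the worktop, so its top is at 135 mm and 75 mm of it stand out of the block.
- bar_foot (a point): Centre of the lower end of the square bar, 65 mm below bar_mid along the bar; same axes.
- bar: The same square bar; origin at the centre of its lower end.
- rod_mid (a point): Round metal rod, 24 mm in diameter, 130 mm long, loose, standing in the other well at the same height; it stays there. The point is its centre, half-way up, z up along the rod.
- holder_top (a point): Storage block: a grey plastic block fixed to the worktop, 60 mm (its x) by 140 mm (its y) by 60 mm high, with two square wells, 27.5 mm wide and 55 mm deep, at +40 mm and -40 mm along its y from the middle. The point is the middle of its top face, z up. The neighbour rod stands 80 mm away along y, so there is most finger room on the two sides that face along x.
- fixture: Squaring corner, fixed to the worktop: an aluminium base plate 120 x 120 x 10 mm; the origin is the centre of its underside. It carries the far fence and the right fence, which meet at a right angle (an open slit of 6 mm is left where they would join). The tops of three low screw heads stand 2 mm above the plate near its other three corners, clear of the bar's seat.
- corner (a point): The point on the top of the base plate (10 mm above the worktop) where the planes of the two fence faces meet. Axes as the fixture's: the far fence's face is the plane x = 0 (free space towards -x), the right fence's face is the plane y = 0 (free space towards +y), z up. The seated bar's axis therefore stands at x = -12 mm, y = +12 mm.
- far_fence: Upright aluminium wall, 14 mm thick, 74 mm long, 60 mm high above the base plate; rigid. Its working face looks to the fixture's -x. Grip the bar high enough that the fingertips stay above the fence. Its body origin and axes are those of the fixture.
- right_fence: Upright aluminium wall, 14 mm thick, 74 mm long, 60 mm high above the base plate; rigid. Its working face looks to the fixture's +y. Its body origin and axes are those of the fixture.
- centrifuge: Bench centrifuge, a fixed machine on the worktop between the storage block and the squaring corner, less than 0.20 m high; origin at the centre of its foot, from which it reaches up to 0.15 m along x and 0.13 m along y either way. Carry the bar round its front or well above it.
- petri: Petri dish, 63 mm across, 13 mm high, a bystander; origin at the centre of its underside.
- vial: Small white vial with a black cap, 26 mm across, 70 mm high, a bystander standing upright; origin at the centre of its underside.
- tape: Roll of tape lying flat, 92 mm across, 19 mm high, a bystander; origin at the centre of its underside.
Not all that is in view belongs to the job. What is shaped like the bar but orange or purple is not meant.

How it is judged:
On the way:
1. the square bar has been pulled clear of the storage block, in the grip (z of bar_foot in the frame of holder_top above 0.005 m and contact force between the fingers and bar above 2 N), for 0.1 s.
At the end, for the whole second after the job is handed in: Through the last second the fingers grip the bar (over 2 N) and press it on each fence with over 1.5 N; foot on the plate within 4 mm, axis within 3.5 mm of its seat, upright within 0.05 rad, sides parallel to the fences within 0.06 rad, at rest (contact force between the fingers and bar above 2 N and contact force between bar and far_fence above 1.5 N and contact force between bar and right_fence above 1.5 N and x of bar_foot in the frame of corner between -0.0155 and -0.009 m and y of bar_foot in the frame of corner between 0.009 and 0.0155 m and z of bar_foot in the frame of corner between -0.003 and 0.004 m and angle between bar_mid's own z axis and vertical below 0.05 rad and (angle between the x axis of bar_mid and the x axis of corner, either way round below 0.06 rad or angle between the x axis of bar_mid and the y axis of corner, either way round below 0.06 rad) and linear speed of bar below 0.02 m/s); the arm keeps its last pose, push and grip.
It fails at once if the round rod is taken out of or shifted in the block (over 20 mm) (distance of rod_mid from where it was at the start of the episode above 0.02 m).
It fails at once if the petri dish, the vial or the tape roll is moved by more than 15 mm or the vial is tipped over (distance of any of petri, vial, tape from where it was at the start of the episode above 0.015 m or angle between vial's own z axis and vertical above 0.5 rad).
It also fails if it takes over 64 s, if anything falls off the work surface, if the arm or the gripper's body presses on something with over 40 N, if the wrist force passes 120 N, or if a joint passes its speed limit or range.

## Working session

There is one attempt and no reset: what is moved stays moved. The work goes in short steps, Python scripts to look and compute and a tool call to move; the robot and the scene stay as the last step left them, time stands still between calls to the robot, and variables do not carry over. Pictures are saved under pics/ and viewed, and the job is handed in when it is done.

Besides the shell and the picture viewer there is one more tool, called by a JSON object that holds its "fn" and its "kwargs". send_rows: Moves the arm, as the interface text tells. Its arguments: {"type":"object","properties":{"series":{"type":"array"},"force":{"type":"number"}},"required":["series"]}

```bash
mkdir -p pics; ls; cat > h.py <<'E'
import numpy as np, cv2
from station import ctrl
from scipy.spatial.transform import Rotation as Ro
def cam(n,save=None):
    c=ctrl.camera(n)
    if save: cv2.imwrite('pics/'+save,c['pixels'][:,:,::-1]); np.savez('pics/'+save[:-4],**{k:v for k,v in c.items()})
    return c
def load(s): return np.load('pics/'+s+'.npz')
def f(c): return 200/np.tan(np.radians(float(c['fov_y']))/2)
def proj(c,X):
    p=c['R']@np.array(X)+c['t']; return f(c)*p[0]/p[2]+c['cx'], f(c)*p[1]/p[2]+c['cy']
def px(c,u,v,z=None):
    "world pt from depth, or from plane height z"
    r=np.array([(u-c['cx'])/f(c),(v-c['cy'])/f(c),1.])
    if z is None: return c['R'].T@(r*c['z_map'][int(round(v)),int(round(u))]-c['t'])
    o=-c['R'].T@c['t']; d=c['R'].T@r; return o+d*(z-o[2])/d[2]
def cloud(c):
    v,u=np.mgrid[0:400,0:640]; r=np.stack([(u-c['cx'])/f(c),(v-c['cy'])/f(c),np.ones(u.shape)],-1)*c['z_map'][...,None]
    return (r-c['t'])@c['R']
def crop(c,u0,v0,u1,v1,k,save):
    cv2.imwrite('pics/'+save,cv2.resize(c['pixels'][v0:v1,u0:u1,::-1],None,fx=k,fy=k,interpolation=cv2.INTER_CUBIC))
E
python3 - <<'E'
from h import *
for n in ['scene','top','wrist']:
    c=cam(n,n+'0.png'); print(n,c['fov_y'],c['cx'],c['cy'],-c['R'].T@c['t'])
print(ctrl.get_obs())
E
```

```text
pics
scene 51.21567525049893 317.30845126164934 191.02734792410251 [0.24182348 0.60623882 0.86988899]
top 54.606897523417224 316.68897301313734 197.80573214100144 [0.46623677 0.00549551 1.30218159]
wrist 64.38153034841088 317.2470894217322 200.4030546988936 [ 0.31077103 -0.46060888  0.38351484]
{'time_s': 0.15, 'qpos': array([-1.18658163e+00,  3.00337604e-01,  1.52145172e+00,  6.10401344e-06,
        1.32071146e+00, -6.65849787e-02]), 'joint_vel': array([-0.00086224, -0.00173272, -0.00251671,  0.00031778, -0.00126947,
       -0.00033166]), 'tau': array([ 2.03944214e-04, -5.31959510e+01, -3.52819276e+01,  7.08315941e-02,
        2.36493512e-02, -8.60985438e-05]), 'ee_pos': array([ 0.23956087, -0.49487271,  0.22401428]), 'eef_rot': array([-3.14068693e+00, -6.63226160e-05,  4.50798134e-01]), 'force': array([-1.85391565,  0.7560564 , -0.56561571]), 'moment': array([-0.01049974, -0.01959047,  0.06267989]), 'grip_width': 0.0941002387758199}
```

View pics/scene0.png

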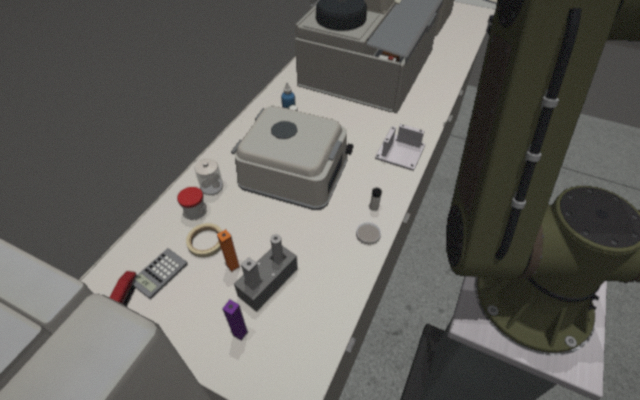

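View pics/top0.png

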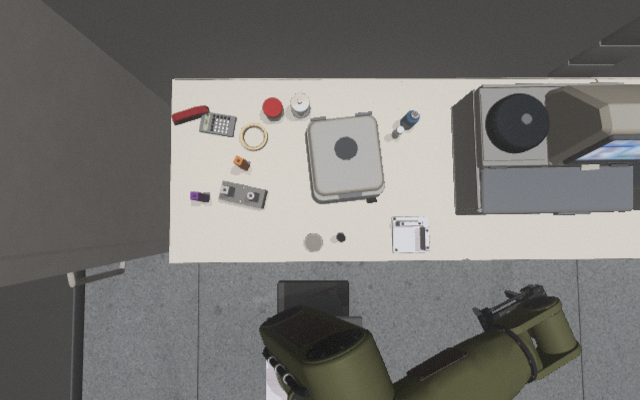

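View pics/wrist0.png

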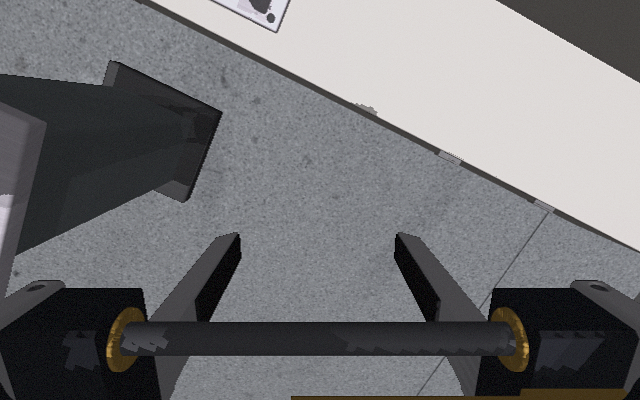

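The top view shows the block at about (243,194) with two posts, at (226,189) and (251,196). The squaring corner is at (410,234), the centrifuge at (345,158), the petri dish at (313,242), the vial at (341,237) and the tape at (253,137). I'll enlarge the block and the corner.

```bash
python3 - <<'E'
from h import *
t=load('top0'); s=load('scene0')
a=cv2.resize(t['pixels'][165:225,200:290,::-1],(720,480),interpolation=cv2.INTER_CUBIC); cv2.imwrite('pics/c1.png',a)
crop(s,215,220,315,320,6,'c2.png')
crop(t,380,205,440,260,10,'c3.png')
crop(s,365,110,440,180,8,'c4.png')
E
```

```text
(no output)
```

View pics/c1.png

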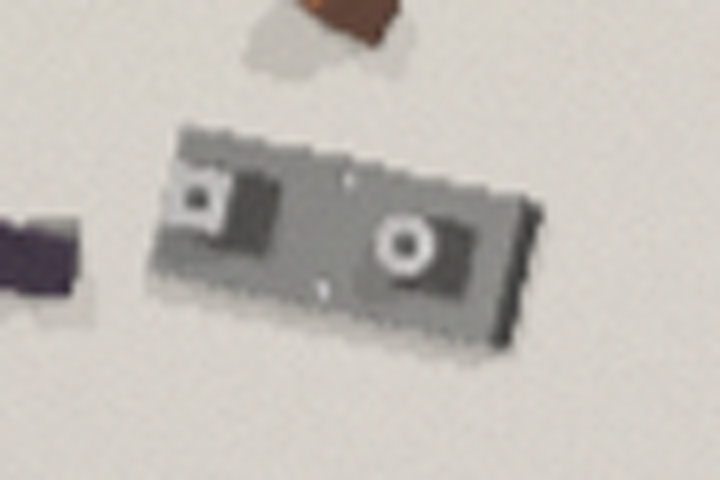

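View pics/c2.png

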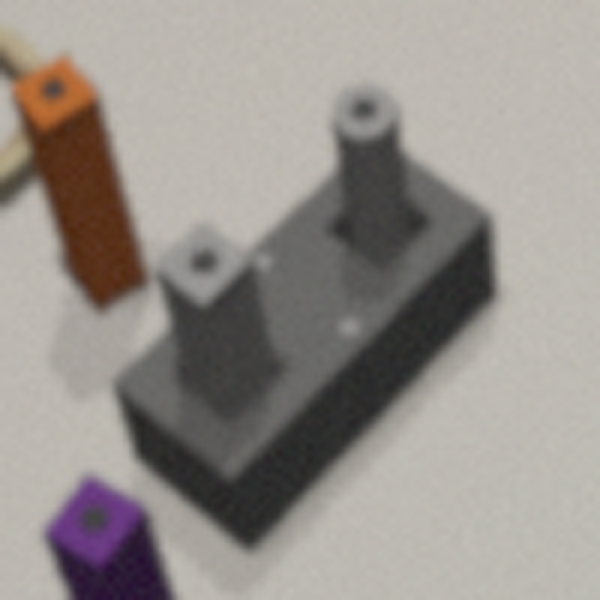

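View pics/c3.png

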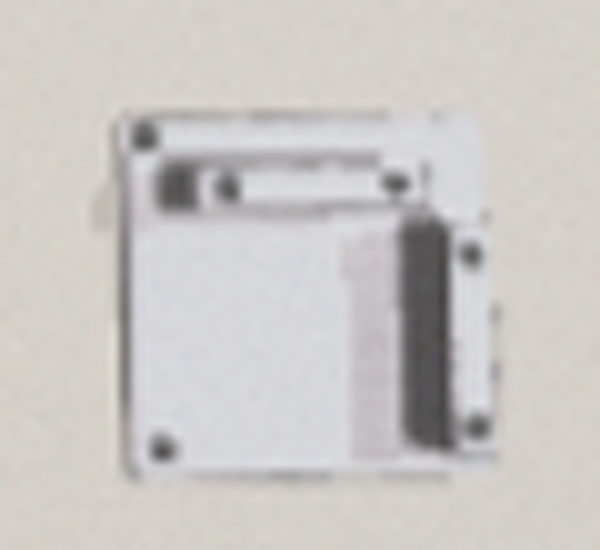

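View pics/c4.png

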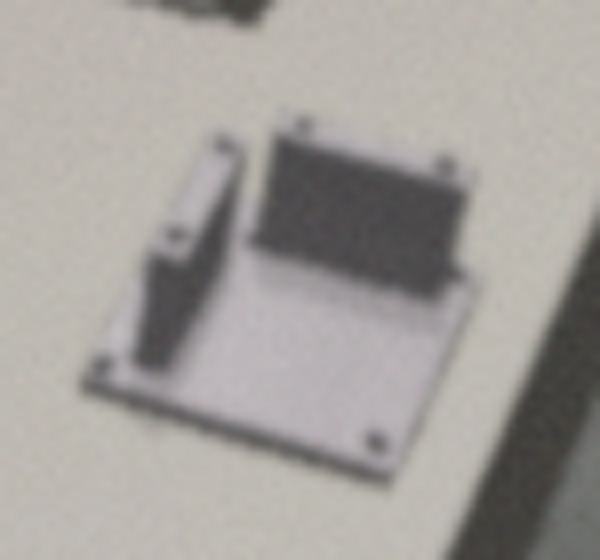

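The square-topped grey post at (226,189) in the top view, (249,264) in the scene view, is the bar. The one at (251,196) has a round top, so it is the rod. The orange and purple pieces are decoys. Next I'll measure from depth.

```bash
cat > m.py <<'E'
from h import *
def rect(P):
    (c,(w,h),a)=cv2.minAreaRect((P[:,:2]*1000).astype(np.float32)); return np.round(c,1),round(w,1),round(h,1),round(a,2)
def sel(C,z0,z1,lo,hi):
    m=(C[...,2]>z0)&(C[...,2]<z1)&(C[...,0]>lo[0])&(C[...,0]<hi[0])&(C[...,1]>lo[1])&(C[...,1]<hi[1]); return C[m]
E
python3 - <<'E'
from m import *
for n in ['top','scene']:
    c=load(n+'0'); C=cloud(c)
    b=px(c,*( (243,195) if n=='top' else (268,275)),0.06)
    lo,hi=b-.15,b+.15
    print(n,'block approx',b)
    for z0,z1,l in [(.056,.064,'blk'),(.13,.14,'tops')]:
        P=sel(C,z0,z1,lo,hi); print(l,len(P),np.median(P[:,2]),rect(P))
        if l=='tops':
            for k in (0,1):
                import cv2 as _
            P=P.astype(np.float32); _,lab,cen=cv2.kmeans(P,2,None,(3,50,1e-6),5,cv2.KMEANS_PP_CENTERS)
            for k in (0,1): print('  ',cen[k],rect(P[lab[:,0]==k]),(lab==k).sum())
    q=px(c,*( (405,236) if n=='top' else (400,155)),0.01)
    for z0,z1,l in [(.006,.014,'plate'),(.066,.074,'fences')]:
        P=sel(C,z0,z1,q-.1,q+.1); print(l,len(P),np.median(P[:,2]),rect(P))
        if l=='fences':
            P=P.astype(np.float32); _,lab,cen=cv2.kmeans(P,2,None,(3,50,1e-6),5,cv2.KMEANS_PP_CENTERS)
            for k in (0,1): print('  ',cen[k],rect(P[lab[:,0]==k]))
t=load('top0')
for nm,u,v,z in [('petri',313,242,.013),('vial',341,237,.07),('tape',253,137,.019),('cent',345,158,.19),('orange',242,162,.13),('purple',193,196,.13)]: print(nm,px(t,u,v,z),px(t,u,v)[2])
E
```

```text
top block approx [0.55349525 0.22294675 0.06      ]
blk 546 0.060616833625945866 (array([541.8, 249.9]), 141.2, 195.3, 36.66)
tops 185 0.13436779091120568 (array([602.7, 273.9]), 129.1, 192.7, 0.41)
   [0.54989684 0.35877585 0.13249917] (array([549.5, 358.7]), 22.0, 23.8, 86.56) 37
   [0.5862668  0.23258266 0.13468985] (array([605.1, 218.4]), 103.4, 119.0, 77.84) 148
plate 891 0.010541022518196662 (array([ 426.1, -308.1]), 176.8, 196.1, 0.77)
fences 179 0.07056655743783413 (array([ 435.6, -336.2]), 128.7, 56.9, 47.54)
   [ 0.41028014 -0.3606584   0.07054576] (array([ 411.4, -360.5]), 70.6, 14.7, 2.37)
   [ 0.45995468 -0.30803448  0.07036339] (array([ 459.5, -309.9]), 71.4, 12.7, 89.52)
scene block approx [0.54694012 0.23843947 0.06      ]
blk 1134 0.059553225779300625 (array([547.9, 257.8]), 162.9, 188.4, 38.41)
tops 312 0.13348636944299996 (array([603.6, 274.4]), 194.8, 131.4, 89.87)
   [0.57387066 0.23574644 0.13378453] (array([593.7, 212.6]), 103.5, 120.1, 64.76) 257
   [0.55024827 0.36027908 0.13099259] (array([550. , 359.9]), 22.6, 23.8, 85.47) 55
plate 787 0.009175500319757135 (array([ 423.4, -322.3]), 124.6, 120.8, 89.46)
fences 177 0.0687959970828298 (array([ 436.1, -336.2]), 129.1, 62.2, 45.43)
   [ 0.41031876 -0.35869536  0.06869701] (array([ 411.6, -359.2]), 18.5, 74.1, 89.06)
   [ 0.46040305 -0.3082314   0.06919453] (array([ 460.7, -310.5]), 14.3, 76.7, 0.39)
petri [ 0.39914777 -0.00045887  0.013     ] 0.01631814794712919
vial [ 0.41707818 -0.08906642  0.07      ] 0.07304193400424418
tape [0.750492   0.19744059 0.019     ] 0.005148382110118136
cent [ 0.6496887  -0.09423374  0.19      ] 0.16870912844780178
orange [0.64917315 0.21406501 0.13      ] 0.11827115355433493
purple [0.5466511 0.3611981 0.13     ] 0.13456621465673382
```

```bash
python3 - <<'E'
from m import *
for n,bp,rp in [('top',(224.75,190),(250.6,195.6)),('scene',(215+205/6,220+265/6),(215+365/6,220+112/6))]:
    c=load(n+'0'); C=cloud(c)
    B=px(c,*bp,.135); Rr=px(c,*rp,.135); d=B-Rr
    print(n,'bar',B,'rod',Rr,'dist',np.hypot(*d[:2]),'ang',np.degrees(np.arctan2(d[1],d[0])))
    print(' depth z',px(c,*bp),px(c,*rp))
    for Q in (B,Rr):
        P=sel(C,.128,.142,Q-.022,Q+.022); P=P; print('  top pts',len(P),P.mean(0),rect(P))
    M=(B+Rr)/2; P=sel(C,.056,.064,M-[.09,.09,.1],M+[.09,.09,.1])
    y=d[:2]/np.hypot(*d[:2]); P=P[abs((P[:,:2]-M[:2])@y)<.075]; P=P[abs((P[:,:2]-M[:2])@[y[1],-y[0]])<.045]
    print(' blk',rect(P))
    cents=P-[*M[:2],0]
# fixture from silhouettes: fence lines by pixels in the crops
t=load('top0')
for u,v,z in [(155,155,.07),(380,150,.07),(420,205,.07),(195,215,.07),(455,225,.07),(490,225,.07),(450,445,.07),(120,120,.01),(135,478,.01),(480,120,.01)]:
    print(u,v,px(t,380+u/10,205+v/10,z))
E
```

```text
top bar [0.56372298 0.26468964 0.135     ] rod [0.54624846 0.18698004 0.135     ] dist 0.07965011920327596 ang 77.3267303478525
 depth z [0.5638906  0.2651353  0.13299315] [0.54620597 0.18688368 0.13561974]
  top pts 67 [0.56684099 0.26614698 0.13562247] (array([566.8, 267. ]), 25.1, 23.5, 76.14)
  top pts 48 [0.54826212 0.18814925 0.13586063] (array([549.4, 187.7]), 20.9, 21.1, 88.25)
 blk (array([557.6, 228.1]), 141.2, 59.8, 77.01)
scene bar [0.56579294 0.26767798 0.135     ] rod [0.54812135 0.189647   0.135     ] dist 0.08000699296935754 ang 77.23953208916224
 depth z [0.56514151 0.26835875 0.13647771] [0.54731317 0.19074619 0.13693902]
  top pts 139 [0.56618051 0.26887272 0.13392126] (array([566.7, 267.8]), 24.3, 23.0, 75.08)
  top pts 94 [0.54826442 0.19134323 0.13401626] (array([549.4, 190.4]), 22.2, 24.3, 43.73)
 blk (array([558.1, 228.4]), 141.4, 62.4, 76.78)
155 155 [ 0.4678535  -0.26343584  0.07      ]
380 150 [ 0.46885042 -0.3354073   0.07      ]
420 205 [ 0.45125742 -0.3477699   0.07      ]
195 215 [ 0.44869076 -0.27580506  0.07      ]
455 225 [ 0.44481058 -0.35880165  0.07      ]
490 225 [ 0.44471523 -0.36999583  0.07      ]
450 445 [ 0.37521588 -0.3554212   0.07      ]
120 120 [ 0.47970152 -0.26504536  0.01      ]
135 478 [ 0.36087172 -0.26763086  0.01      ]
480 120 [ 0.47872002 -0.3858389   0.01      ]
```

```bash
cat >> h.py <<'E'
def goal(pos,yaw_deg):
    "rotvec deg + tool-axes shift from measured pose to a tool-down pose"
    o=ctrl.get_obs(); R0=Ro.from_euler('xyz',o['eef_rot']); R1=Ro.from_euler('xyz',[np.pi,0,np.radians(yaw_deg)])
    return np.round((R0.inv()*R1).as_rotvec(degrees=True),2), np.round(R0.inv().apply(np.array(pos)-o['ee_pos']),4)
E
python3 - <<'E'
from m import *
for n in ['top','scene']:
    C=cloud(load(n+'0'))
    for y0 in np.arange(.3,.7,.05):
        P=sel(C,.02,2,[.2,y0],[.9,y0+.05]); 
        if len(P): print(n,round(y0,2),len(P),P[:,2].max(),P[:,0].min(),P[:,0].max())
print(goal([.42,-.2,.4],45))
# check the fixture with edges: far fence face, right fence face by scene cloud vertical faces
C=cloud(load('scene0'))
P=sel(C,.02,.062,[.35,-.42],[.5,-.24])
for nm,m in [('far',(P[:,0]>.435)&(P[:,1]>-.34)),('right',(P[:,1]<-.34)&(P[:,0]<.44))]:
    Q=P[m]; print(nm,len(Q),Q.min(0),Q.max(0))
    a=cv2.fitLine((Q[:,:2]*1000).astype(np.float32),cv2.DIST_HUBER,0,.01,.01).ravel(); print(a)
E
```

```text
top 0.3 96 0.13435861714098377 0.5367405969439154 0.8368001703255353
top 0.35 208 0.13621972502908736 0.5372622087326872 0.8576162054368018
top 0.4 148 0.04725755728633363 0.8045609458197192 0.8440563187855202
top 0.45 31 0.04101969563034119 0.8007159125300738 0.8274607793881247
top 0.55 33714 0.6251108957367703 0.31154836368960603 0.8999970721554733
top 0.6 64 0.5479868729454057 0.31221098447491913 0.4058836133978354
scene 0.3 66 0.13098475512056745 0.5380134320011392 0.8404976123310732
scene 0.35 790 0.1329886743240552 0.5372352670966105 0.8593262251818187
scene 0.4 182 0.043921061180630265 0.812142091610465 0.8455650035567743
scene 0.55 16998 0.662661669302114 0.35430168844049453 0.4819811995749984
scene 0.6 4762 0.8698889878989169 0.24182347967951395 0.4292398195068479
(array([-5.000e-02, -1.000e-02, -1.917e+01]), array([ 0.2909, -0.187 , -0.1758]))
far 102 [ 0.45252266 -0.33856712  0.02022475] [ 0.46811121 -0.26873189  0.06137866]
[ 7.4957050e-02  9.9718678e-01  4.5585477e+02 -2.9745096e+02]
right 242 [ 0.37450245 -0.36876825  0.02059501] [ 0.43954293 -0.34835517  0.06193506]
[ 9.9943829e-01  3.3512656e-02  4.0652878e+02 -3.5427475e+02]
```

```bash
python3 - <<'E'
from h import *
print(goal([.41,-.41,.32],90))
E
```

```text
(array([-4.000e-02, -3.000e-02, -6.417e+01]), array([ 0.1904, -0.0022, -0.096 ]))
```

{"fn": "send_rows", "kwargs": {"series": [[0,0,-8,0.048,0,-0.024,1],[0,0,-16,0.095,0,-0.048,1],[0,0,-24,0.14,-0.002,-0.072,1],[0,0,-32,0.19,-0.002,-0.096,1],[0,0,-40,0.19,-0.002,-0.096,1],[0,0,-48,0.19,-0.002,-0.096,1],[0,0,-56,0.19,-0.002,-0.096,1],[0,0,-64.2,0.19,-0.002,-0.096,1]], "force": 40}}

```text
time_s: 0.95
ee_pos: [0.4099, -0.4103, 0.3201]
eef_rot: [-3.141, -0.0, 1.577]
force: [0.5, -0.4, 0.6]
grip_width: 0.0941
```

{"fn": "send_rows", "kwargs": {"series": [[0,0,0,0,0,0,1],[0,0,0,0,0,0,1],[0,0,0,0,0,0,1]]}}

```text
time_s: 1.25
ee_pos: [0.4097, -0.4105, 0.3203]
eef_rot: [-3.141, -0.0, 1.568]
force: [0.3, -0.6, 0.0]
grip_width: 0.0943
```

```bash
python3 - <<'E'
from h import *
o=ctrl.get_obs(); print(o['time_s'],o['ee_pos'],np.degrees(o['eef_rot']))
cam('wrist','w1.png')
E
```

```text
1.25 [ 0.40972075 -0.41049076  0.32034788] [-1.79993798e+02 -8.84373975e-03  8.98286461e+01]
```

View pics/w1.png

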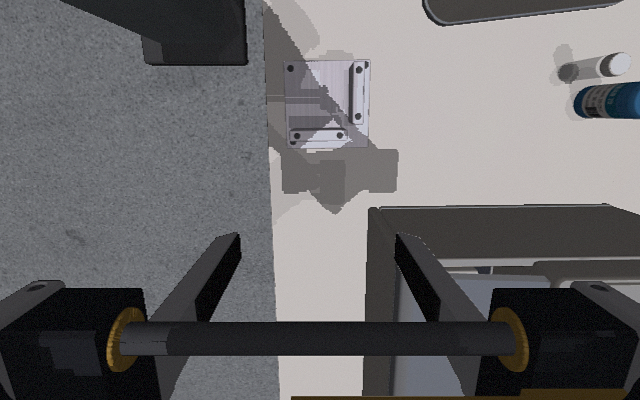

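```bash
python3 - <<'E'
from m import *
for n in ['top0','w1','scene0']:
    C=cloud(load(n)); 
    P=sel(C,.09,1,[.3,-.8],[.9,-.39]); P=P[(P[:,0]>.46)]
    if len(P): print(n,P[:,1].max(),P[:,0].min(),P[:,2].max(), np.percentile(P,[0,1,99,100],axis=0))
    P=sel(C,.066,.074,[.37,-.40],[.49,-.25]).astype(np.float32); _,lab,cen=cv2.kmeans(P,2,None,(3,50,1e-6),5,cv2.KMEANS_PP_CENTERS)
    for k in (0,1): print('  ',cen[k],rect(P[lab[:,0]==k]))
E
```

```text
top0 -0.46705686091475873 0.4820825922343185 0.4716531639279693 [[ 0.48208259 -0.79999201  0.0903044 ]
 [ 0.48927223 -0.79241113  0.10462966]
 [ 0.84878365 -0.46912473  0.46570966]
 [ 0.85624238 -0.46705686  0.47165316]]
   [ 0.45995468 -0.30803448  0.07036339] (array([ 459.5, -309.9]), 71.4, 12.7, 89.52)
   [ 0.41028014 -0.3606584   0.07054576] (array([ 411.4, -360.5]), 70.6, 14.7, 2.37)
w1 -0.3900050509689614 0.46000307739227303 0.4260694217312737 [[ 0.46000308 -0.75348445  0.09000012]
 [ 0.46081612 -0.68260696  0.09253059]
 [ 0.78251995 -0.39077053  0.42408679]
 [ 0.82551233 -0.39000505  0.42606942]]
   [ 0.41022667 -0.36197925  0.06926078] (array([ 410.8, -362.6]), 14.0, 72.8, 89.99)
   [ 0.4593812  -0.31055304  0.06920687] (array([ 459.6, -311.6]), 14.2, 73.7, 0.6)
scene0 -0.4616257334080449 0.4812335228538893 0.31029998883898147 [[ 0.48123352 -0.79994571  0.09001298]
 [ 0.48756597 -0.7819931   0.09265801]
 [ 0.84666965 -0.46569937  0.29829492]
 [ 0.85341064 -0.46162573  0.31029999]]
   [ 0.41031876 -0.35869536  0.06869701] (array([ 411.6, -359.2]), 18.5, 74.1, 89.06)
   [ 0.46040305 -0.3082314   0.06919453] (array([ 460.7, -310.5]), 14.3, 76.7, 0.39)
```

{"fn": "send_rows", "kwargs": {"series": [[0,0,0,0,0,0.04,1],[0,0,0,0,0,0.08,1],[0,0,0,0,0,0.12,1],[0,0,0,0,0,0.12,1],[0,0,0,0,0,0.12,1],[0,0,0,0,0,0.12,1]]}}

```text
time_s: 1.9
ee_pos: [0.4104, -0.4112, 0.2031]
eef_rot: [3.139, 0.003, 1.571]
force: [1.0, 0.4, 0.4]
grip_width: 0.0939
```

```bash
python3 - <<'E'
from m import *
o=ctrl.get_obs(); print(o['time_s'],o['ee_pos'],np.degrees(o['eef_rot']))
c=cam('wrist','w2.png'); C=cloud(c)
P=sel(C,.066,.074,[.37,-.40],[.49,-.25]).astype(np.float32); _,lab,cen=cv2.kmeans(P,2,None,(3,50,1e-6),5,cv2.KMEANS_PP_CENTERS)
for k in (0,1): print('  ',cen[k],rect(P[lab[:,0]==k]))
P=sel(C,.006,.014,[.35,-.40],[.49,-.25]);print(rect(P),P.mean(0))
crop(c,230,0,430,160,4,'c5.png')
E
```

```text
1.9 [ 0.4103827  -0.41118549  0.20306026] [1.79866233e+02 1.50792305e-01 8.99955018e+01]
   [ 0.4591387  -0.31009826  0.06917185] (array([ 459.5, -311.3]), 14.4, 73.5, 0.64)
   [ 0.41064313 -0.3618739   0.069249  ] (array([ 409.9, -362. ]), 73.5, 13.9, 0.21)
(array([ 422.8, -325. ]), 120.1, 120.2, 0.75) [ 0.41563776 -0.31834248  0.00934482]
```

View pics/c5.png

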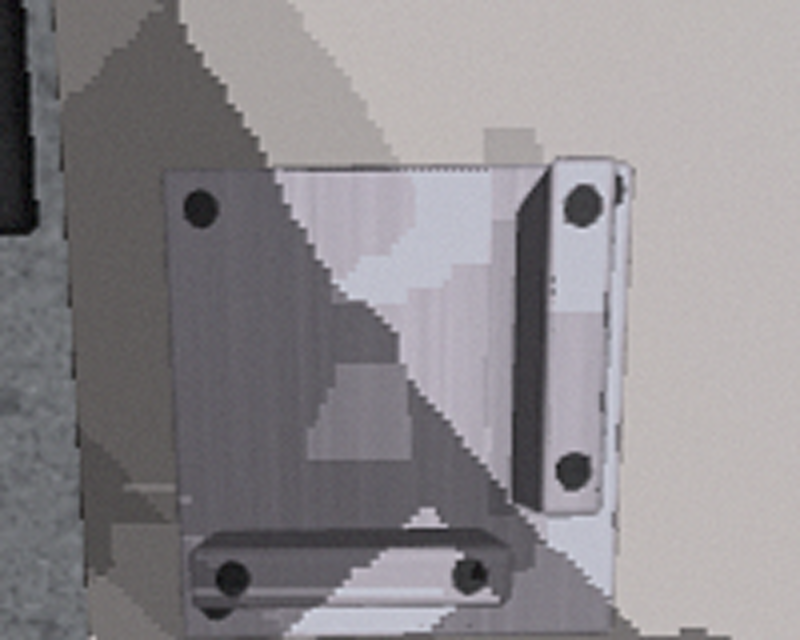

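The fixture's yaw is about 0.7°, its corner is at about (0.453,-0.3545), and the seat is at about (0.441,-0.3425). Now I'll go to the bar, passing in front of the centrifuge with height to spare.

{"fn": "send_rows", "kwargs": {"series": [[0,0,0,0.02,0,-0.045,1],[0,0,0,0.06,0,-0.075,1],[0,0,0,0.105,0,-0.1,1],[0,0,0,0.15,0,-0.12,1],[0,0,0,0.195,-0.005,-0.14,1],[0,0,0,0.24,-0.01,-0.16,1],[0,0,0,0.29,-0.01,-0.16,1],[0,0,0,0.335,-0.01,-0.16,1]]}}

```text
time_s: 2.75
ee_pos: [0.3991, -0.0736, 0.3629]
eef_rot: [3.137, 0.001, 1.571]
force: [1.0, -0.5, -0.6]
grip_width: 0.0938
```

{"fn": "send_rows", "kwargs": {"series": [[0,0,3,0.045,0.005,0,1],[0,0,6,0.09,0.015,0,1],[0,0,9,0.135,0.035,0,1],[0,0,13,0.175,0.06,0,1],[0,0,13,0.21,0.09,0,1],[0,0,13,0.245,0.12,0,1],[0,0,13,0.27,0.16,0,1],[0,0,13,0.27,0.16,0,1]]}}

```text
time_s: 3.55
ee_pos: [0.5621, 0.1972, 0.3581]
eef_rot: [-3.139, 0.001, 1.346]
force: [-0.8, 0.7, -1.6]
grip_width: 0.0943
```

{"fn": "send_rows", "kwargs": {"series": [[0,0,0,0,0,0,1],[0,0,0,0,0,0,1]]}}

```text
time_s: 3.75
ee_pos: [0.5589, 0.1941, 0.3622]
eef_rot: [3.139, -0.001, 1.344]
force: [-0.3, -0.2, 0.1]
grip_width: 0.094
```

```bash
python3 - <<'E'
from m import *
o=ctrl.get_obs(); print(o['time_s'],o['ee_pos'],np.degrees(o['eef_rot']))
c=cam('wrist','w3.png'); C=cloud(c); print(proj(c,[.5665,.267,.135]),proj(c,[.548,.189,.135]))
E
```

```text
3.75 [0.55892237 0.19409384 0.36215869] [ 1.79879418e+02 -6.29375798e-02  7.70020341e+01]
(np.float64(309.670125865789), np.float64(115.74525197946409)) (np.float64(309.64458024992257), np.float64(182.34156918911802))
```

View pics/w3.png

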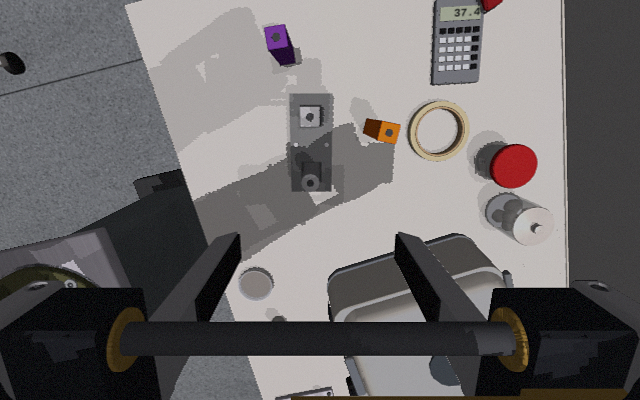

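The wrist view shows the bar's square top at (310,116) and the rod at (311,183), squared up with the tool.

```bash
python3 - <<'E'
from m import *
c=load('w3'); C=cloud(c)
Q=np.array([.5665,.267,.135])
P=sel(C,.128,.142,Q-.022,Q+.022); print(len(P),P.mean(0),rect(P))
M=np.array([.557,.228,.06]); P=sel(C,.056,.064,M-[.06,.09,.1],M+[.06,.09,.1]);print(rect(P))
cr=c['pixels'][80:210,260:360,::-1]; cv2.imwrite('pics/c6.png',cv2.resize(cr,None,fx=4.5,fy=4.5,interpolation=cv2.INTER_CUBIC))
print(px(c,310,116.5,.135))
E
```

```text
418 [0.5662425  0.26675533 0.13431615] (array([566.1, 266.7]), 22.9, 22.6, 77.03)
(array([557.2, 226.5]), 138.7, 60.0, 77.07)
[0.56668062 0.26607735 0.135     ]
```

View pics/c6.png

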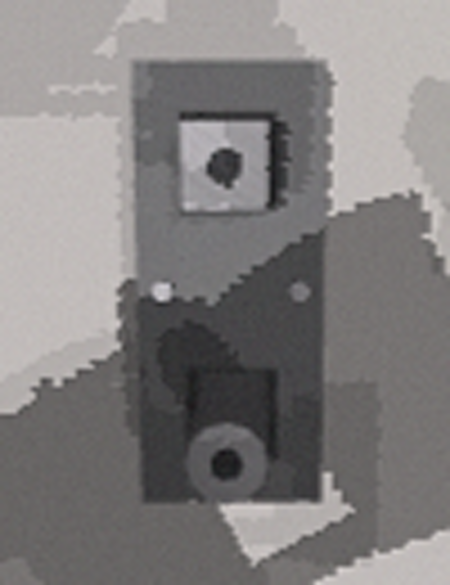

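```bash
python3 -c "
from h import *
print(goal([.5662,.2665,.20],77),goal([.5662,.2665,.102],77))"
```

```text
(array([ 0.14, -0.07, -0.01]), array([ 0.0722, -0.0095,  0.1624])) (array([ 0.14, -0.07, -0.01]), array([ 0.072 , -0.0098,  0.2604]))
```

{"fn": "send_rows", "kwargs": {"series": [[0,0,0,0.036,-0.005,0,1],[0,0,0,0.072,-0.0095,0,1],[0,0,0,0.072,-0.0095,0.045,1],[0,0,0,0.072,-0.0095,0.09,1],[0,0,0,0.072,-0.0095,0.13,1],[0,0,0,0.072,-0.0095,0.13,1],[0,0,0,0.072,-0.0095,0.13,1]]}}

```text
time_s: 4.5
ee_pos: [0.5666, 0.2666, 0.2331]
eef_rot: [3.14, -0.001, 1.344]
force: [-0.3, 0.0, 0.0]
grip_width: 0.0943
```

```bash
python3 - <<'E'
from h import *
o=ctrl.get_obs(); print(o['time_s'],o['ee_pos'],np.degrees(o['eef_rot']))
print(goal([.5662,.2665,.102],77))
cam('wrist','w4.png')
E
```

```text
4.5 [0.56656641 0.266585   0.23310571] [ 1.79888662e+02 -7.77984493e-02  7.69977276e+01]
(array([ 0.11, -0.08, -0.  ]), array([-0.0003, -0.0006,  0.1311]))
```

View pics/w4.png

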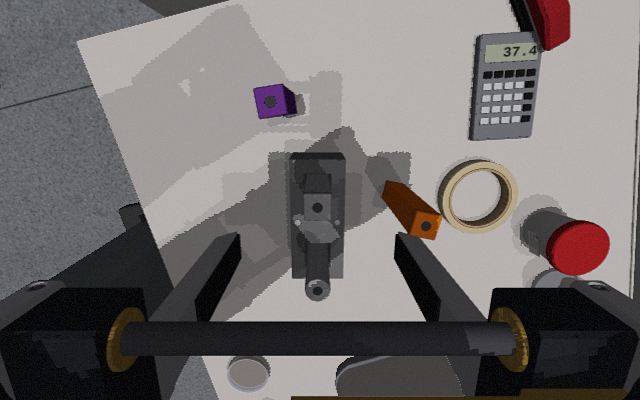

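Bar top at (318,207), centred between the fingers, and the orange decoy at (426,226) is clear of the right finger. Descending.

{"fn": "send_rows", "kwargs": {"series": [[0,0,0,0,0,0.035,1],[0,0,0,0,0,0.07,1],[0,0,0,0,0,0.1,1],[0,0,0,0,0,0.125,1],[0,0,0,0,0,0.131,1],[0,0,0,0,0,0.131,1],[0,0,0,0,0,0.131,1]]}}

```text
time_s: 5.25
ee_pos: [0.5675, 0.2673, 0.1021]
eef_rot: [3.139, -0.002, 1.344]
force: [-0.2, 0.6, -0.0]
grip_width: 0.094
```

```bash
python3 - <<'E'
from h import *
o=ctrl.get_obs(); print(o['time_s'],o['ee_pos'],np.degrees(o['eef_rot']),o['force'])
c=cam('wrist','w5.png')
E
```

```text
5.25 [0.5674691  0.26729415 0.10212799] [ 1.79828863e+02 -1.19522872e-01  7.70246906e+01] [-0.22168104  0.57858038 -0.01835492]
```

View pics/w5.png

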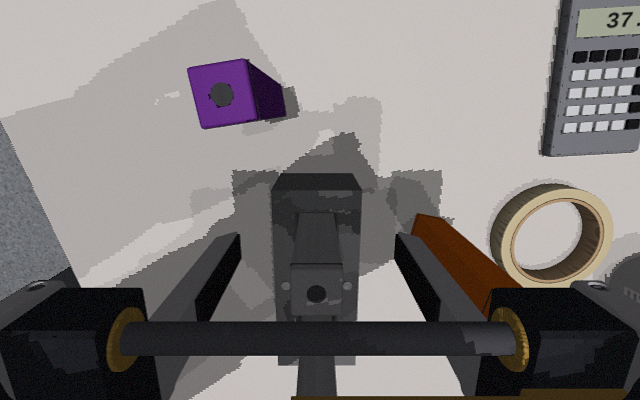

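The bar at (317,290) is midway between the fingers. Closing.

{"fn": "send_rows", "kwargs": {"series": [[0,0,0,0,0,0,-1],[0,0,0,0,0,0,-1],[0,0,0,0,0,0,-1],[0,0,0,0,0,0,-1],[0,0,0,0,0,0,-1],[0,0,0,0,0,0,-1],[0,0,0,0,0,0,-1],[0,0,0,0,0,0,-1]], "force": 50}}

```text
time_s: 6.1
ee_pos: [0.5663, 0.2669, 0.0994]
eef_rot: [-3.141, -0.0, 1.344]
force: [-0.3, 0.4, -0.3]
grip_width: 0.0333
```

{"fn": "send_rows", "kwargs": {"series": [[0,0,0,0,0,0,-1],[0,0,0,0,0,0,-1],[0,0,0,0,0,0,-1],[0,0,0,0,0,0,-1],[0,0,0,0,0,0,-1]]}}

```text
time_s: 6.6
ee_pos: [0.5664, 0.2669, 0.0994]
eef_rot: [3.142, 0.0, 1.344]
force: [0.5, -0.0, -1.4]
grip_width: 0.0236
```

{"fn": "send_rows", "kwargs": {"series": [[0,0,0,0,0,-0.015,-1],[0,0,0,0,0,-0.03,-1],[0,0,0,0,0,-0.05,-1],[0,0,0,0,0,-0.07,-1],[0,0,0,0,0,-0.1,-1],[0,0,0,0,0,-0.1,-1],[0,0,0,0,0,-0.1,-1]]}}

```text
time_s: 7.3
ee_pos: [0.5664, 0.2669, 0.2]
eef_rot: [3.141, -0.001, 1.344]
force: [0.2, 0.0, -4.0]
grip_width: 0.0235
```

```bash
python3 - <<'E'
from h import *
o=ctrl.get_obs(); print(o['time_s'],o['ee_pos'],np.degrees(o['eef_rot']),o['force'],o['grip_width'])
c=cam('wrist','w6.png');s=cam('scene','s6.png')
E
```

```text
7.3 [0.56639637 0.26690353 0.20004132] [ 1.79941136e+02 -3.99319631e-02  7.70277591e+01] [ 0.24822943  0.00479516 -4.01868284] 0.023545423650536454
```

View pics/w6.png

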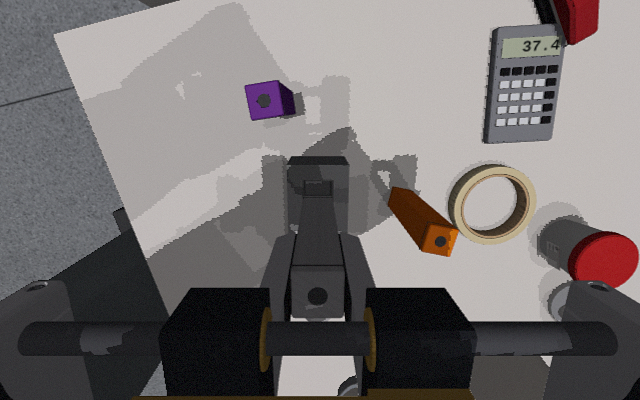

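View pics/s6.png

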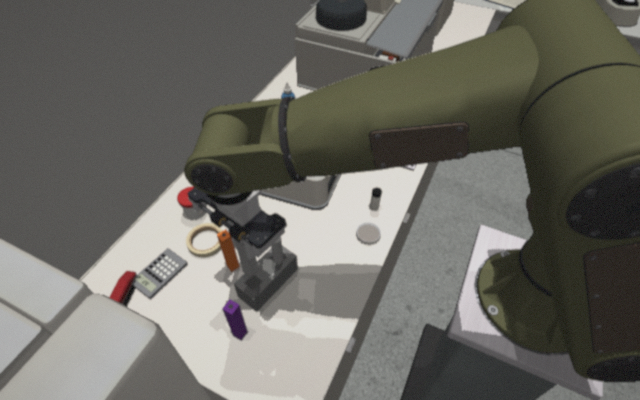

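The bar is held (23.5 mm wide, about 3.5 N of extra weight) and out of the well, and the rod is still in place. Raising it and carrying it back.

{"fn": "send_rows", "kwargs": {"series": [[0,0,0,0,0,-0.045,-1],[0,0,0,0,0,-0.09,-1],[0,0,0,0,0,-0.135,-1],[0,0,-3,-0.02,-0.03,-0.16,-1],[0,0,-6,-0.06,-0.05,-0.165,-1],[0,0,-9,-0.1,-0.07,-0.165,-1],[0,0,-13.7,-0.145,-0.08,-0.165,-1],[0,0,-13.7,-0.19,-0.09,-0.165,-1]]}}

```text
time_s: 8.2
ee_pos: [0.4346, 0.1008, 0.3634]
eef_rot: [-3.14, 0.0, 1.587]
force: [0.9, -0.7, -2.7]
grip_width: 0.0236
```

{"fn": "send_rows", "kwargs": {"series": [[0,0,0,-0.04,-0.01,0,-1],[0,0,0,-0.08,-0.025,0,-1],[0,0,0,-0.12,-0.04,0,-1],[0,0,0,-0.16,-0.055,0,-1],[0,0,0,-0.2,-0.06,0,-1],[0,0,0,-0.24,-0.06,0,-1],[0,0,0,-0.24,-0.06,0,-1]]}}

```text
time_s: 8.9
ee_pos: [0.3785, -0.1421, 0.3632]
eef_rot: [-3.139, -0.0, 1.579]
force: [0.5, 1.6, -2.9]
grip_width: 0.0235
```

```bash
python3 - <<'E'
from h import *
o=ctrl.get_obs(); print(o['time_s'],o['ee_pos'],np.degrees(o['eef_rot']),o['force'],o['grip_width'])
print(goal([.42,-.325,.30],90.7))
E
```

```text
8.9 [ 0.37847735 -0.14206872  0.36317983] [-1.79870143e+02 -1.84787024e-02  9.04767978e+01] [ 0.49040025  1.62466591 -2.87460107] 0.023472905026527054
(array([-0.13, -0.02, -0.22]), array([-0.1833,  0.0401,  0.063 ]))
```

{"fn": "send_rows", "kwargs": {"series": [[0,0,0,-0.045,0.01,0,-1],[0,0,0,-0.09,0.02,0.01,-1],[0,0,0,-0.135,0.03,0.03,-1],[0,0,0,-0.18,0.042,0.06,-1],[0,0,0,-0.181,0.043,0.1,-1],[0,0,0,-0.181,0.043,0.145,-1],[0,0,0,-0.181,0.043,0.165,-1],[0,0,0,-0.181,0.043,0.165,-1]]}}

```text
time_s: 9.7
ee_pos: [0.4234, -0.3178, 0.1958]
eef_rot: [-3.136, -0.005, 1.584]
force: [-0.5, 0.7, -2.8]
grip_width: 0.0238
```

{"fn": "send_rows", "kwargs": {"series": [[0,0,0,0,0,0,-1],[0,0,0,0,0,0,-1]]}}

```text
time_s: 9.9
ee_pos: [0.425, -0.3194, 0.201]
eef_rot: [3.14, 0.002, 1.584]
force: [-0.1, 0.9, -2.8]
grip_width: 0.0236
```

```bash
python3 - <<'E'
from h import *
o=ctrl.get_obs(); print(o['time_s'],o['ee_pos'],np.degrees(o['eef_rot']),o['force'],o['grip_width'])
for n in ['wrist','scene','top']: cam(n,n[0]+'7.png')
s=load('s7'); crop(s,340,80,460,180,6,'c7.png')
print(proj(s,[.453,-.3545,.01]))
E
```

```text
9.9 [ 0.42497142 -0.31940658  0.20103839] [1.79897376e+02 9.04755722e-02 9.07454450e+01] [-0.12707006  0.89625505 -2.80272705] 0.023648383550537864
(np.float64(394.68919304352266), np.float64(140.61631441477786))
```

View pics/w7.png

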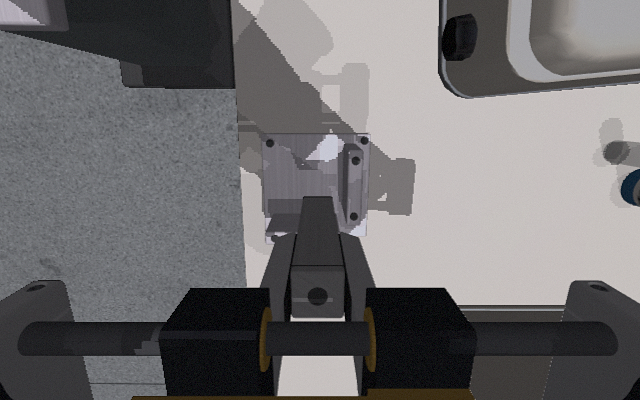

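View pics/c7.png

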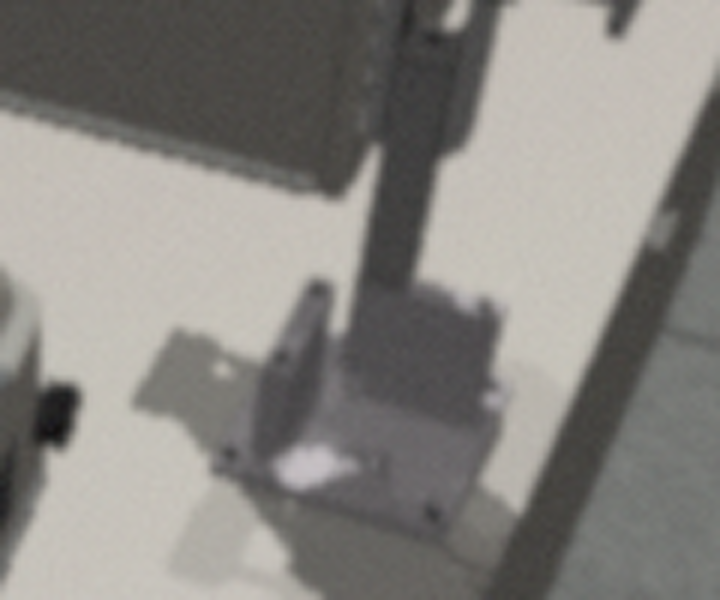

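```bash
python3 - <<'E'
from m import *
c=load('w7'); o=np.array([.425,-.3194,.201])
a=np.radians(.75); ex=np.array([np.cos(a),np.sin(a),0]); ey=np.array([-np.sin(a),np.cos(a),0])
for z,l in [(-.0944,'foot'),(.0356,'top')]:
    print(l,[np.round(proj(c,o+ex*i*.012+ey*j*.012+[0,0,z]),1) for i,j in [(-1,1),(1,1),(1,-1),(-1,-1)]])
crop(c,270,180,370,330,4,'c8.png')
# bar front (+y) face plane fit in wrist cloud
C=cloud(c); M=(abs(C[...,0]-.425)<.009)&(C[...,1]>-.325)&(C[...,1]<-.295)&(C[...,2]>.105)&(C[...,2]<.225)
P=C[M]; print(len(P)); A=np.c_[P[:,2],P[:,0],np.ones(len(P))]; r=np.linalg.lstsq(A,P[:,1],rcond=None)[0]; res=P[:,1]-A@r
k=abs(res)<.002; r=np.linalg.lstsq(A[k],P[k][:,1],rcond=None)[0]; print(k.sum(),r, r[:2]@[.107,.425]+r[2])
E
```

```text
foot [array([303.4, 194.4]), array([332.4, 194.5]), array([332. , 221.8]), array([303.7, 221.8])]
top [array([291.4, 271.8]), array([346.7, 271.8]), array([345.3, 319.3]), array([292.5, 319.3])]
1943
1943 [ 0.00220478  0.01375191 -0.31404866] -0.30796818380542307
```

View pics/c8.png

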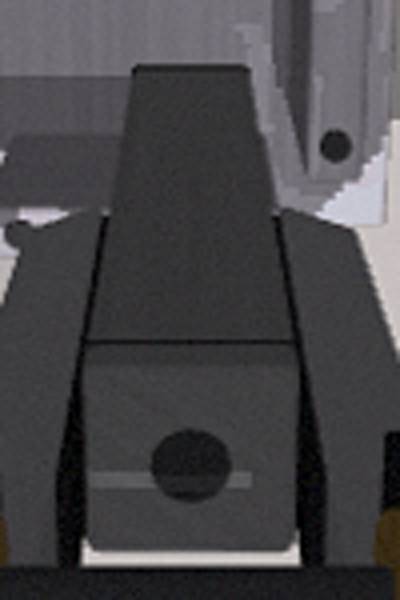

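The bar hangs upright (slope 0.002) and its foot is about where expected. Lowering it beside the seat.

{"fn": "send_rows", "kwargs": {"series": [[0,0,0,0,0,0.03,-1],[0,0,0,0,0,0.06,-1],[0,0,0,0,0,0.08,-1],[0,0,0,0,0,0.09,-1],[0,0,0,0,0,0.09,-1],[0,0,0,0,0,0.09,-1]]}}

```text
time_s: 10.65
ee_pos: [0.4248, -0.3196, 0.1106]
eef_rot: [3.14, 0.001, 1.584]
force: [-0.0, -0.1, -2.4]
grip_width: 0.0238
```

```bash
python3 - <<'E'
from h import *
o=ctrl.get_obs(); print(o['time_s'],o['ee_pos'],np.degrees(o['eef_rot']),o['force'],o['moment'],o['grip_width'])
E
```

```text
10.65 [ 0.42483965 -0.31960513  0.11061987] [1.79931760e+02 5.90242045e-02 9.07293626e+01] [-0.01345334 -0.12513952 -2.38545937] [-0.02555576 -0.12858701  0.02314869] 0.02382615413638569
```

{"fn": "send_rows", "kwargs": {"series": [[0,0,0,0,0,0.003,-1],[0,0,0,0,0,0.004,-1],[0,0,0,0,0,0.005,-1],[0,0,0,0,0,0.005,-1],[0,0,0,0,0,0.005,-1]]}}

```text
time_s: 11.15
ee_pos: [0.4244, -0.3193, 0.1046]
eef_rot: [3.142, 0.0, 1.584]
force: [0.1, 0.0, -2.7]
grip_width: 0.0236
```

{"fn": "send_rows", "kwargs": {"series": [[0,0,0,0,0,0.001,-1],[0,0,0,0,0,0.001,-1],[0,0,0,0,0,0.001,-1]]}}

```text
time_s: 11.45
ee_pos: [0.4245, -0.3193, 0.1044]
eef_rot: [3.141, 0.0, 1.584]
force: [-2.0, 2.0, 7.5]
grip_width: 0.0238
```

Touched the plate at TCP z 0.1044 (about 10 N). I'll lift 1 mm and move towards the corner.

{"fn": "send_rows", "kwargs": {"series": [[0,0,0,0,0,-0.001,-1],[0,0,0,-0.007,0.005,-0.001,-1],[0,0,0,-0.014,0.01,-0.001,-1],[0,0,0,-0.019,0.013,-0.001,-1],[0,0,0,-0.019,0.013,-0.001,-1],[0,0,0,-0.019,0.013,-0.001,-1]]}}

```text
time_s: 12.05
ee_pos: [0.4378, -0.3383, 0.1044]
eef_rot: [3.141, 0.0, 1.583]
force: [0.8, -0.4, -0.4]
grip_width: 0.0236
```

{"fn": "send_rows", "kwargs": {"series": [[0,0,0,0,0.002,0,-1],[0,0,0,0,0.002,0,-1],[0,0,0,0,0.002,0,-1]]}}

```text
time_s: 12.35
ee_pos: [0.4396, -0.3379, 0.1044]
eef_rot: [3.142, -0.0, 1.584]
force: [-0.4, -0.1, -1.8]
grip_width: 0.0239
```

{"fn": "send_rows", "kwargs": {"series": [[0,0,0,0,0.001,0,-1],[0,0,0,0,0.001,0,-1],[0,0,0,0,0.001,0,-1]]}}

```text
time_s: 12.65
ee_pos: [0.4406, -0.3379, 0.1044]
eef_rot: [-3.142, -0.0, 1.584]
force: [-0.0, 0.2, -1.9]
grip_width: 0.0237
```

{"fn": "send_rows", "kwargs": {"series": [[0,0,0,-0.002,0,0,-1],[0,0,0,-0.002,0,0,-1],[0,0,0,-0.002,0,0,-1]]}}

```text
time_s: 12.95
ee_pos: [0.4406, -0.3402, 0.1044]
eef_rot: [3.142, 0.0, 1.583]
force: [0.5, -0.3, -2.3]
grip_width: 0.0242
```

{"fn": "send_rows", "kwargs": {"series": [[0,0,0,-0.001,0.001,0,-1],[0,0,0,-0.001,0.001,0,-1],[0,0,0,-0.001,0.001,0,-1]]}}

```text
time_s: 13.25
ee_pos: [0.4415, -0.3409, 0.1044]
eef_rot: [-3.141, -0.0, 1.583]
force: [-2.6, 1.2, 0.3]
grip_width: 0.0236
```

{"fn": "send_rows", "kwargs": {"series": [[0,0,0,-0.001,0,0,-1],[0,0,0,-0.001,0,0,-1],[0,0,0,-0.001,0,0,-1]]}}

```text
time_s: 13.55
ee_pos: [0.4415, -0.3418, 0.1044]
eef_rot: [-3.141, -0.001, 1.584]
force: [-3.5, 3.5, 0.7]
grip_width: 0.0238
```

{"fn": "send_rows", "kwargs": {"series": [[0,0,0,-0.001,0,0,-1],[0,0,0,-0.001,0,0,-1],[0,0,0,-0.001,0,0,-1]]}}

```text
time_s: 13.85
ee_pos: [0.4415, -0.3425, 0.1044]
eef_rot: [-3.141, -0.001, 1.584]
force: [-5.2, 6.9, 2.3]
grip_width: 0.0236
```

Both fences are now pushing back (-5 N in x, +7 N in y). I'll check the tilt and seating.

```bash
cat > chk.py <<'E'
from m import *
import sys
t=sys.argv[1]
o=ctrl.get_obs(); print(o['time_s'],o['ee_pos'],np.degrees(o['eef_rot']),o['force'],o['moment'])
c=cam('wrist','w%s.png'%t); C=cloud(c); e=o['ee_pos']
M=(abs(C[...,0]-e[0])<.009)&(abs(C[...,1]-e[1]-.012)<.009)&(C[...,2]>.03)&(C[...,2]<.13)
P=C[M]; A=np.c_[P[:,2],P[:,0],np.ones(len(P))]; k=np.ones(len(P),bool)
for i in range(4):
    r=np.linalg.lstsq(A[k],P[k][:,1],rcond=None)[0]; k=abs(P[:,1]-A@r)<.0015
print('face: tilt dy/dz %.4f yaw %.4f n %d zmin %.3f; axis y at foot %.4f at tcp %.4f'%(r[0],np.arctan(r[1]),k.sum(),P[k][:,2].min(),r@[.01,e[0],1]-.012,r@[e[2],e[0],1]-.012))
crop(c,260,190,380,330,5,'cw%s.png'%t)
s=cam('scene','s%s.png'%t); crop(s,350,80,450,180,6,'cs%s.png'%t)
E
python3 chk.py 9
```

```text
13.85 [ 0.44152425 -0.34246719  0.10441059] [-1.79962524e+02 -6.98428424e-02  9.07327056e+01] [-5.1554367   6.91133482  2.26739808] [ 1.35344269  0.83986666 -0.03002372]
face: tilt dy/dz -0.0016 yaw 0.0141 n 1866 zmin 0.030; axis y at foot -0.3426 at tcp -0.3428
```

View pics/cw9.png

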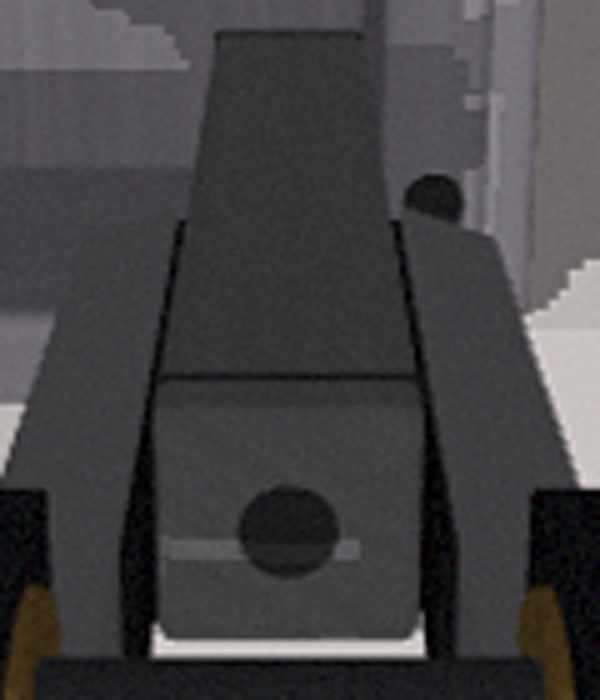

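View pics/cs9.png

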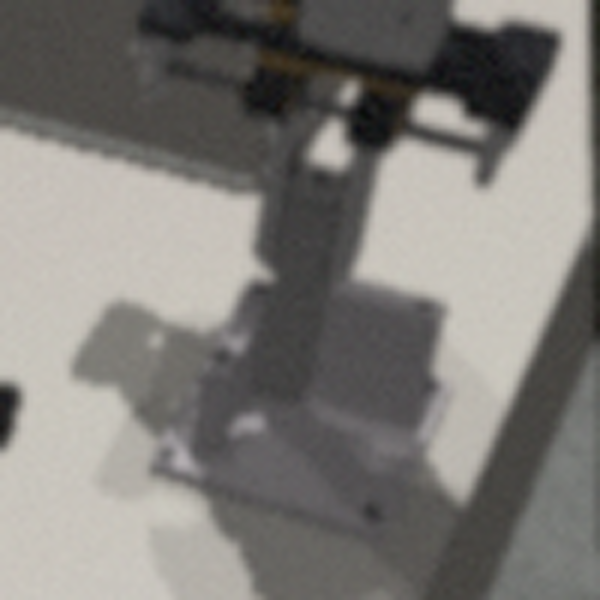

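The bar is flush: the measured axis is y -0.3426 at the foot and -0.3428 at the TCP, tilt about 0.002 rad. I'll press a little more firmly with a stronger grip.

{"fn": "send_rows", "kwargs": {"series": [[0,0,0,-0.0005,0.001,0,-1],[0,0,0,-0.0005,0.0015,0,-1],[0,0,0,-0.0005,0.0015,0,-1],[0,0,0,-0.0005,0.0015,0,-1]], "force": 60}}

```text
time_s: 14.35
ee_pos: [0.4417, -0.3426, 0.1044]
eef_rot: [-3.138, -0.003, 1.584]
force: [-15.0, 10.2, 10.3]
grip_width: 0.0236
```

```bash
python3 chk.py 10
```

```text
14.35 [ 0.44172632 -0.34259487  0.10443024] [-1.79778789e+02 -1.57057651e-01  9.07292531e+01] [-14.95883592  10.18492105  10.30949629] [ 2.09919587  3.05176848 -0.05332341]
face: tilt dy/dz -0.0035 yaw 0.0115 n 1867 zmin 0.030; axis y at foot -0.3426 at tcp -0.3429
```

{"fn": "send_rows", "kwargs": {"series": [[0,0,0,-0.0008,0,-0.0003,-1],[0,0,0,-0.0008,0,-0.0003,-1],[0,0,0,-0.0008,0,-0.0003,-1],[0,0,0,-0.0008,0,-0.0003,-1],[0,0,0,-0.0008,0,-0.0003,-1],[0,0,0,-0.0008,0,-0.0003,-1],[0,0,0,-0.0008,0,-0.0003,-1],[0,0,0,-0.0008,0,-0.0003,-1]]}}

```text
time_s: 15.25
ee_pos: [0.4418, -0.3427, 0.1044]
eef_rot: [-3.137, -0.004, 1.584]
force: [-14.6, 14.3, 9.5]
grip_width: 0.0238
```

```bash
python3 chk.py 11; sleep 0; python3 - <<'E'
from m import *
t=cam('top','t11.png'); s=load('s11')
for nm,p,z in [('petri',(313,242),.013),('vial',(341,237),.07),('tape',(253,130),.019)]:
    print(nm,px(t,*p,z))
a=load('top0')['pixels'].astype(int); d=np.abs(t['pixels'].astype(int)-a).sum(2)
for nm,(u,v) in dict(petri=(313,242),vial=(341,237),tape=(253,137),rod=(251,196)).items(): print(nm,d[v-8:v+8,u-8:u+8].mean())
cv2.imwrite('pics/c11.png',cv2.resize(t['pixels'][120:260,190:440,::-1],None,fx=3,fy=3))
E
```

```text
15.25 [ 0.44175139 -0.34269277  0.10442782] [-179.7545369    -0.24123082   90.73873064] [-14.59007469  14.29484351   9.51838014] [2.90873598 2.9216802  0.00827213]
face: tilt dy/dz -0.0058 yaw 0.0120 n 1864 zmin 0.030; axis y at foot -0.3424 at tcp -0.3430
petri [ 0.39914777 -0.00045887  0.013     ]
vial [ 0.41707818 -0.08906642  0.07      ]
tape [0.77419385 0.19748323 0.019     ]
petri 21.8203125
vial 22.66015625
tape 27.6328125
rod 19.4140625
```

View pics/c11.png

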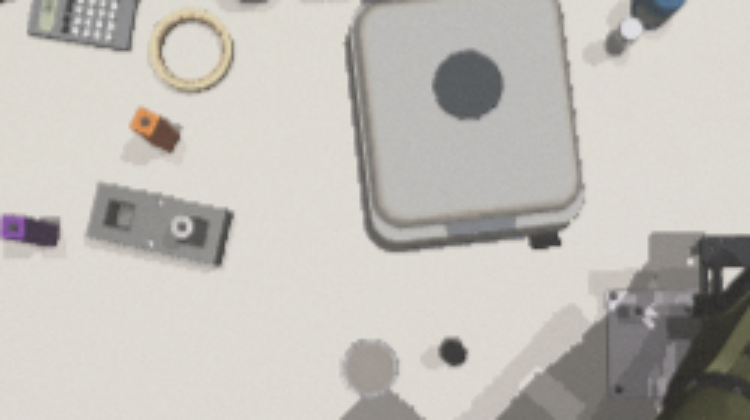

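View pics/cs11.png

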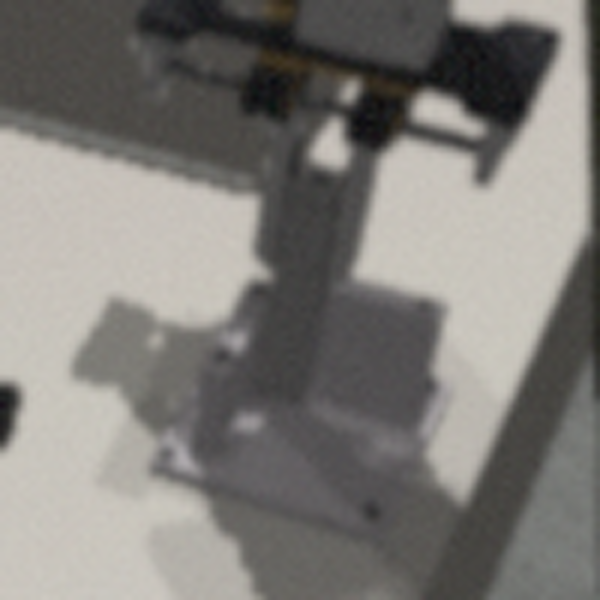

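The bystanders and the rod are where they were, the bar's well is empty, and the bar sits in the corner with about 14 N against each fence. The tilt is about 0.006 rad. Handing in.

```bash
python3 - <<'E'
from h import *
print(ctrl.hand_in())
o=ctrl.get_obs(); print(o['time_s'],o['ee_pos'],o['force'],o['grip_width'])
E
```

```text
the job is handed in; nothing more can be done
None
the job is handed in; nothing more can be done
```

I pulled the square bar out of its well, carried it in front of and above the centrifuge, and stood it on the base plate. I then pressed it into the corner at 60 N grip and handed the job in while still gripping, at about 15.4 s. No verdict was reported.

Last checks before handing in:
- **Pressing force:** the wrist measured about 14.6 N towards the far fence, 14.3 N towards the right fence, and a net 9.5 N from the plate. These are totals that include some friction; the force on each fence could not be measured separately.
- **Seating:** further push barely moved the tool (0.1–0.2 mm). The bar's axis was at about (0.4418, -0.3424) against my estimated seat of (0.441, -0.3425). The foot had touched the plate.
- **Alignment:** the bar leaned about 0.006 rad in the y direction; I did not measure the bar's lean in x, but the tool's own tilt was about 0.004 rad. Its sides came out within about 0.01 rad of my estimate of the fences' angle.
- **Bystanders:** in the top picture the rod was still in its well, and the petri dish, vial and tape looked unmoved.

No check failed. The cameras disagreed with each other by up to about 2 mm on positions, which matches the stated calibration, so I used contact forces for the final seating.

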